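Close a hand mould: lay the cover flat, retake it, seat it and lock the collar

TASK

Close the hand mould: the mould cover stands on edge in the little rack, so lay it gently down flat on the free bench, boss up, and let go, then take it afresh from straight above by the boss, set it square on the holder's sprung pad with its lugs in the slots of the crown, and let go. Then turn the open lock collar clockwise by one of its upright grips right to its locked stop, so that it draws the cover fully down, and leave it so. Do not drop the cover or disturb the wire brush, the gauge block or the loose plug.

Things in the scene. Friction and masses are not known exactly. Their poses are not given: they have to be found in the camera images.
- cover_boss (a point): Centre of the boss of the loose mould cover (bare aluminium, 0.45 kg). The boss is 50 mm tall, 40 mm along this frame's x and 30 mm along y: grip the two flats that face +y and -y. z runs up the boss, away from the disc; x points to lug 0. This point is 25 mm above the disc's top and 49 mm above the cover's flat parting face, so 49 mm above the bench when the cover lies flat, boss up.
- cover: Origin at the centre of the cover's flat parting face, same axes: a disc 90 mm across, 24 mm thick, with three lugs (38 mm wide, out to 57 mm from the centre, 10 mm thick, flush with this face) at 0, 120, 240 degrees from x; all alike, so it fits at any of three turns. At the start the cover stands on edge in the rack: x straight up, z level, boss towards the robot's side, 55 mm above the bench.
- rack (a point): Bench point under the centre of the fixed aluminium rack (base 85 x 120 x 10 mm, long along this frame's y; z up). The cover stands in the slot between two rails along y. The rail on the boss side (-x, where the boss points) rises 28 mm over the bench, the other 42 mm; lift the cover straight up by 50 mm to clear them.
- holder_seat (a point): Centre of the bolster's flat face in the fixed holder, 30 mm above the bench; z up; the 160 x 160 mm base plate lies along x and y. A crown round it rises 9.5 mm above this point, its inside 97 mm across, with three open slots 45 mm wide at 0, 120 and 240 degrees from x for the cover's lugs: 3.5 mm play on all sides.
- pad_top (a point): Centre of the top of the spring-loaded round pad in the middle of the holder, 76 mm across: 4 mm above holder_seat when free. A cover set down here rests with its face 4 mm, boss centre 53 mm, above holder_seat. The springs push with 6 N, growing to about 14 N when the locked collar has drawn the cover down, its face then about 0.5 mm above holder_seat.
- collar (a joint): Turn of the captive lock collar about the vertical through holder_seat, rad: 0 fully open, growing clockwise seen from above, 1.22 at the locked stop. Starts at 0 to 0.17, where the cover drops freely between its three inward lugs. Free to about 0.5, then ramps draw the cover down until 0.85, then level. Under 1 N m to turn; stays where left. Locked, the line with a dot on its rim meets the small pointer beside it.
- collar_grip (a point): Middle of the nearer of two upright black round grips on the collar, 18 mm thick, standing 50 to 106 mm above the bench (this point 80 mm), 98 mm from the collar's axis. Moves with the collar: at joint 0 it is 215 degrees anticlockwise from holder_seat's x, at the stop 145. The other grip is opposite. The steel collar is 160 mm across, its top 54 mm above the bench, its opening 98 mm across.
- brush: Bystander: wire brush with a wooden handle, 168 mm long, lying on the bench. Origin at its underside.
- gauge: Bystander: pale gauge block, 22 x 60 x 14 mm, lying on the bench. Origin at its underside.
- spare_plug: Bystander: white moulded plug with a stub of lead, 150 mm long, lying on the bench. Origin at its underside.
Mind the look-alikes: they are no part of the job. Leave any brown look-alike of the cover alone.

How it is judged:
By the outcome, as a careful person would: the job done as asked, in the order asked, and still so for the second after the job is handed in, with the robot touching nothing.
It also fails if it takes over 54 s, if anything falls off the work surface, if the arm or the gripper's body presses on something with over 40 N, if the wrist force passes 120 N, or if a joint passes its speed limit or range.

ROBOT

A 7-joint arm with a two-finger parallel gripper is mounted at the origin on a cart in front of the work surface, level with it; the furniture and walls round the work are solid. World frame = base frame: x ahead of the robot, y to its left, z up, the work surface at z = 0. Lengths are in m, angles in rad, forces in N, time in s.
With the tool pointing down it reaches from about 0.425 to 0.825 m from the base axis. Payload 3.6 kg.
Tool frame: the origin (TCP) lies between the finger pads; the fingertips stand 17 mm ahead of it and the grasp point (between the pads) lies 2 mm behind it; z points along the fingers, y is the line along which they close (so a half turn about z gives the same grasp; the last joint's range is limited). The gripper opens to 85 mm and grips with 20 to 120 N. Pads are 22 mm wide; open, the fingers measure 114 mm over their backs; the gripper's body (76 mm by 85 mm) begins 54 mm behind the grasp point. The pads swing forward as they close: fully open they stand 13 mm farther back than shut.
Start: joints at [-1.365, 0.615, -0.013, 1.423, 0.008, 1.103, -0.04], TCP at [0.15, 0.632, 0.248] pointing down, gripper open.
Joint ranges: [-3.12, 3.12], [-0.3, 2.06], [-1.34, 1.32], [0.26, 2.42], [-1.36, 4.5], [0.01, 1.98], [-2.84, 2.84]. Speed limits (rad/s): [2.79, 2.79, 3.14, 3.14, 3.14, 3.14, 3.14].

INTERFACE

Orientations are given as a 3x3 rotation matrix whose columns are the frame's x, y, z axes.
In Python, from station import get_obs, imaging, order gives the robot as it stands.
- The arm moves only by the tool arm_command, never from a script. Its argument "series" is a list of rows, each a list of 5 numbers: the closure, from 0 (fully open) to 1 (shut), then the shift along the tool's x, y, z in m, then the turn about the tool's z in degrees. In form: [[hand, x, y, z, twist], ...]. A call has 1 to 5 rows; each row is the pose to reach, as a shift and turn from the pose commanded when the call began, along the tool's axes at that moment; what a row does not reach only later rows make up. A row lasts 1/12 s, in which the tool goes at most 41.7 mm and 7.16 degrees, less where a joint would pass 70% of its speed; a pose out of reach is approached as far as the arm can. A call with a gripper value outside its range is refused whole. The fingers move at their own pace and stop on an object; "grip_force" is the grip in N (left out, the last holds). Time passes only in rows, so rows that repeat a pose let the fingers close. It gives the time, the measured TCP pose, the force, the opening and the grip force at its end, in the units of the state.
- get_obs(): the state, without advancing time (a new reading comes with each control period).
- imaging.get_image(name): name is "side" or "top"; returns the picture (480x640x3 uint8, red, green, blue); there is no depth.
- imaging.get_calibration(name): a dict with "fov_y" (degrees; the focal length in pixels is half the picture's height over the tangent of half this angle, whatever the lens; pixels are square), "cx", "cy" (the principal point, pixels), "pose" (4x4, takes a point from camera to world coordinates). Camera axes: x right, y down, z forward; pixel columns grow to the right and rows downward; lengths in m; the calibration is good to about 2 mm. A picture is of the moment at which its call begins. get_calibration takes no time and is no camera call.
- order.job_done(): hands the job in; it is judged then, once.
The state is a dict: "clock": time; "qpos": joint angles; "joint_vel": joint speeds; "joint_torque": joint torques, N m; "tool_pos": TCP position; "eef_rot": TCP orientation; "ft_force": force on the tool from outside, world axes, zero at the start; "wrist_torque": the same for the moment, N m; "opening": finger opening in m; "grip_force": force on a finger pad.
Only numpy, scipy, OpenCV 4.12 (cv2) and the standard library are available. Lean on these libraries where they do the work, as an engineer would, in place of code of your own. Each camera call takes 0.05 s, during which the arm holds its last target. There are 200 camera calls.

## Working session

There is one attempt and no reset: what is moved stays moved. The work goes in short steps, Python scripts to look and compute and a tool call to move; the robot and the scene stay as the last step left them, time stands still between calls to the robot, and variables do not carry over. Pictures are saved under pics/ and viewed, at most 10 in all, crops included, and the job is handed in when it is done.

Besides the shell and the picture viewer there is one more tool, called after "Request:" by a JSON object that holds its "method" and its "body". arm_command: Moves the arm, as the interface text tells. Its arguments: {"type":"object","properties":{"series":{"type":"array"},"grip_force":{"type":"number"}},"required":["series"]}

```bash
mkdir -p pics; ls
python3 - <<'E'
from station import get_obs, imaging
import cv2,numpy as np
np.set_printoptions(precision=4,suppress=True)
o=get_obs();print({k:np.round(v,3).tolist() for k,v in o.items()})
for n in("side","top"):
    im=imaging.get_image(n);cv2.imwrite(f"pics/{n}0.png",im[:,:,::-1]);c=imaging.get_calibration(n);print(n,c)
E
```

```text
pics
{'clock': 0.0, 'qpos': [-1.364, 0.616, -0.013, 1.425, 0.008, 1.103, -0.04], 'joint_vel': [-0.0, 0.001, 0.0, 0.0, -0.0, -0.002, -0.002], 'joint_torque': [0.0, -46.923, 0.259, -17.102, 0.01, 0.01, 0.0], 'tool_pos': [0.15, 0.632, 0.247], 'eef_rot': [[-0.973, 0.231, -0.001], [0.231, 0.973, -0.003], [-0.0, -0.003, -1.0]], 'ft_force': [0.806, -0.679, 0.439], 'wrist_torque': [0.058, -0.013, 0.032], 'grip_force': 0.0, 'opening': 0.086}
side {'fov_y': 55.45210079304844, 'cx': 321.09835712341595, 'cy': 240.1868051861011, 'pose': array([[ 0.8164, -0.3001,  0.4935,  0.0279],
       [-0.5773, -0.4013,  0.7111, -0.7807],
       [-0.0154, -0.8654, -0.5008,  0.6592],
       [ 0.    ,  0.    ,  0.    ,  1.    ]])}
top {'fov_y': 49.55397802886947, 'cx': 323.1808840274674, 'cy': 238.16565019273395, 'pose': array([[-0.0167, -0.9979,  0.0632,  0.5071],
       [-0.9999,  0.0169,  0.0027,  0.0332],
       [-0.0037, -0.0631, -0.998 ,  1.3485],
       [ 0.    ,  0.    ,  0.    ,  1.    ]])}
```

View pics/top0.png

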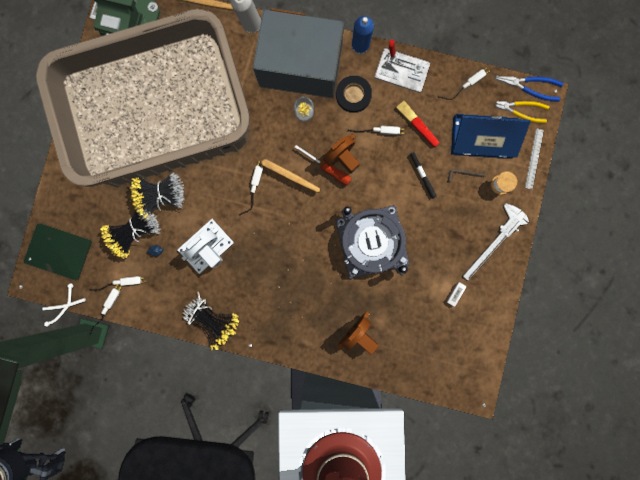

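View pics/side0.png

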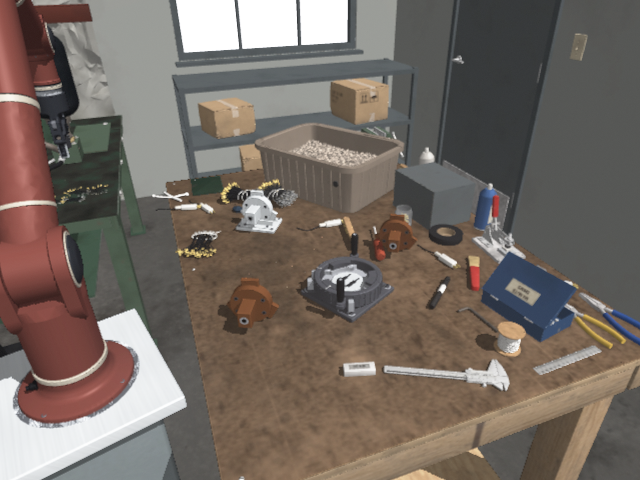

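The top view shows the aluminium cover in its rack at (205,247), in the side view at (258,213). The holder and collar are at (373,242) top and (347,285) side. Cover candidates are the aluminium one at top (205,247), brown at (360,335) and brown at (340,155). I choose the aluminium one, and will check it in one close crop.

```bash
cat > h.py <<'E'
import numpy as np,cv2
from station import get_obs, imaging, order
np.set_printoptions(precision=4,suppress=True)
def cal(n):
    c=imaging.get_calibration(n);return 240/np.tan(np.radians(c["fov_y"]/2)),c["cx"],c["cy"],np.array(c["pose"])
def ray(n,p):
    f,cx,cy,P=cal(n);d=P[:3,:3]@np.array([(p[0]-cx)/f,(p[1]-cy)/f,1]);return P[:3,3],d
def plane(n,p,z):
    o,d=ray(n,p);return o+d*(z-o[2])/d[2]
def proj(n,X):
    f,cx,cy,P=cal(n);q=P[:3,:3].T@(np.array(X)-P[:3,3]);return np.array([cx+f*q[0]/q[2],cy+f*q[1]/q[2]])
def tri(a,b):
    o1,d1=ray("top",a);o2,d2=ray("side",b)
    s=np.linalg.lstsq(np.c_[d1,-d2],o2-o1,rcond=None)[0];p,q=o1+d1*s[0],o2+d2*s[1];return (p+q)/2,np.linalg.norm(p-q)
def crop(im,x,y,w,h,k):return cv2.resize(im[y:y+h,x:x+w],None,fx=k,fy=k,interpolation=cv2.INTER_CUBIC)
def shot(n,name=None):
    im=np.ascontiguousarray(imaging.get_image(n)[:,:,::-1])
    if name: cv2.imwrite(f"pics/{name}.png",im)
    return im
E
python3 - <<'E'
from h import *
t=cv2.imread("pics/top0.png");s=cv2.imread("pics/side0.png")
a=[crop(t,170,210,80,60,5),crop(t,330,200,80,60,5),crop(s,220,180,80,60,5),crop(s,300,250,100,75,4)]
cv2.imwrite("pics/c0.png",np.vstack([np.hstack(a[:2]),np.hstack(a[2:])]))
E
```

```text
(no output)
```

View pics/c0.png

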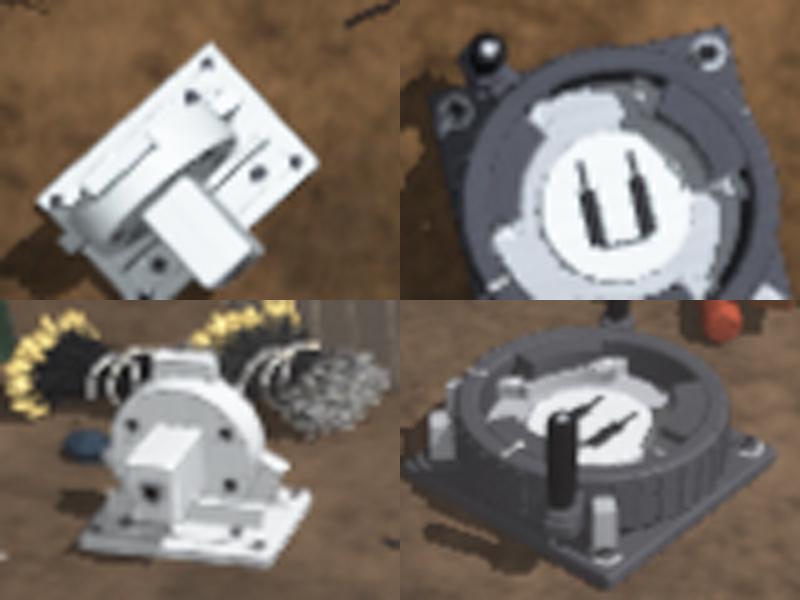

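The crop confirms bare aluminium. The boss points to the lower right in the top view, with the end at about (216,260). Next I'll measure the rack and holder by masks.

Run:
```python
from h import *
t=cv2.imread("pics/top0.png")
hsv=cv2.cvtColor(t,cv2.COLOR_BGR2HSV)
gray=cv2.morphologyEx(((hsv[...,1]<70)&(hsv[...,2]>45)).astype(np.uint8)*255,cv2.MORPH_OPEN,np.ones((3,3)))
out=t.copy()
for nm,(x,y,w,h),z in(("rack",(165,205,85,85),.01),("hold",(325,195,95,95),.012)):
    m=np.zeros_like(gray);m[y:y+h,x:x+w]=gray[y:y+h,x:x+w]
    c=max(cv2.findContours(m,0,1)[0],key=cv2.contourArea)
    r=cv2.minAreaRect(c);b=cv2.boxPoints(r);cv2.drawContours(out,[c],-1,(0,255,0),1);cv2.polylines(out,[b.astype(int)],1,(0,0,255),1)
    W=np.array([plane("top",p,z)[:2] for p in b]);E=np.diff(np.r_[W,W[:1]],axis=0)
    print(nm,r,"\n",W.round(4).tolist(),W.mean(0),np.linalg.norm(E,axis=1),np.degrees(np.arctan2(E[:,1],E[:,0])))
# dark grip tops
m=(hsv[...,2]<40).astype(np.uint8)*255
for c in cv2.findContours(m[195:290,325:420],0,1)[0]:
    if cv2.contourArea(c)>8:
        p=cv2.minEnclosingCircle(c);q=(p[0][0]+325,p[0][1]+195);print("dark",q,p[1],plane("top",q,.106))
# white pad
m=np.zeros_like(gray);m[205:280,335:410]=(((hsv[...,2]>225)&(hsv[...,1]<20))*255)[205:280,335:410]
c=max(cv2.findContours(m,0,1)[0],key=cv2.contourArea);e=cv2.fitEllipse(cv2.convexHull(c));print("pad",e,plane("top",e[0],.034))
cv2.ellipse(out,e,(255,0,0),1)
cv2.imwrite("pics/c1.png",np.hstack([crop(out,165,205,80,90,5),crop(out,332,200,80,90,5)]))
```

```text
rack ((206.08290100097656, 248.42544555664062), (39.09727096557617, 49.94936752319336), 48.012786865234375) 
 [[0.5662, 0.4208], [0.6511, 0.3248], [0.5747, 0.2575], [0.4904, 0.3535]] [0.5706 0.3391] [0.1282 0.1018 0.1277 0.1014] [ -48.5243 -138.6589  131.303    41.6097]
hold ((372.9808044433594, 240.90383911132812), (64.52220916748047, 65.11055755615234), 78.69007110595703) 
 [[0.6495, 0.006], [0.6798, -0.1596], [0.516, -0.1878], [0.486, -0.0234]] [ 0.5828 -0.0912] [0.1684 0.1662 0.1671 0.1661] [ -79.6195 -170.2288  100.3185   10.2214]
dark (400.7222213745117, 268.2777786254883) 3.221365213394165 [ 0.5107 -0.1471  0.106 ]
dark (346.0, 210.5) 3.6401548385620117 [ 0.6514 -0.0193  0.106 ]
pad ((374.9010925292969, 241.65916442871094), (30.35890007019043, 35.2634391784668), 125.8277359008789) [ 0.5792 -0.094   0.034 ]
```

View pics/c1.png

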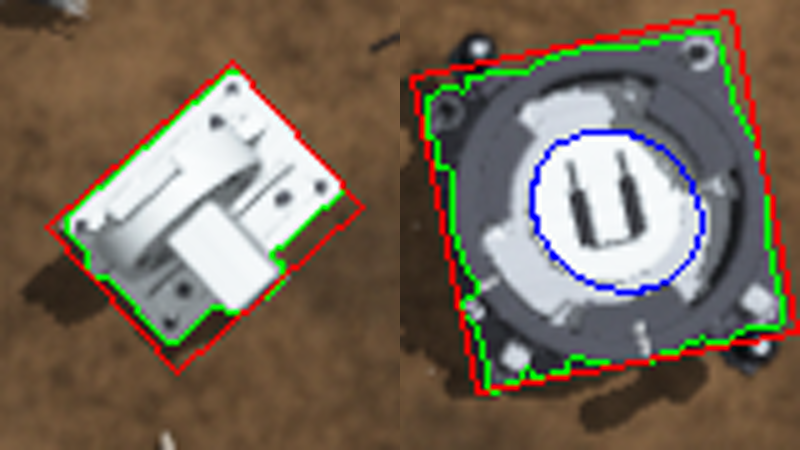

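The rack base corners and boss top are clear (boss top centre about px (209.5,255.9)), and so are the holder plate and collar (centre about px (374,241)). I'll compute these points and cross-check them in the side view.

Run:
```python
from h import *
c=lambda L,ox,x0:[(x0+(a-ox)/5,y/5+(205 if ox==0 else 200)) for a,y in L]
R=c([(232,68),(345,188),(172,345),(62,222)],0,165);W=np.array([plane("top",p,.010) for p in R]);E=np.diff(np.r_[W,W[:1]],axis=0)
print("rack",W.mean(0),np.linalg.norm(E,axis=1),np.degrees(np.arctan2(E[:,1],E[:,0])))
B=c([(205,200),(280,265),(235,312),(170,240)],0,165);W=np.array([plane("top",p,.075) for p in B]);E=np.diff(np.r_[W,W[:1]],axis=0)
print("boss",W.mean(0),W,np.linalg.norm(E,axis=1),np.degrees(np.arctan2(E[:,1],E[:,0])))
end=(W[1]+W[2])/2;end[2]=.055;print("boss end proj side",proj("side",end),"seen ~(250.4,218)")
H=c([(715,32),(430,95),(785,325)],400,332);w=[plane("top",p,.012) for p in H]
for a,b in((0,1),(0,2)):
    d=w[b]-w[a];print("plate",d,np.linalg.norm(d),np.degrees(np.arctan2(d[1],d[0])))
print("plate ctr",(w[1]+w[2])/2)
S=c([(700,52),(445,112)],400,332);w=[plane("top",p,.012) for p in S];d=w[0]-w[1];print("screws",np.degrees(np.arctan2(d[1],d[0])),np.linalg.norm(d))
print("collar",plane("top",(374.6,241),.054),"pad",plane("top",(373.8,241.6),.034))
G=[plane("top",p,.106) for p in((347,210.4),(403,270))];print("grips",G,(G[0]+G[1])/2,G[0]-G[1],[proj("side",g) for g in G])
d=G[1]-G[0];print(np.degrees(np.arctan2(d[1],d[0])),np.linalg.norm(d))
# side grip top: dark blob
s=cv2.imread("pics/side0.png");m=(s.max(2)<45).astype(np.uint8)
for k in cv2.findContours(m[225:320,310:400],0,1)[0]:
    if cv2.contourArea(k)>15:x=cv2.boundingRect(k);print("sidedark",x[0]+310,x[1]+225,x[2:])
# gripper-visible bystanders
for n,p in(("gap A",(280,290)),("B",(280,250)),("C",(300,230))):print(n,plane("top",p,0))
```

```text
rack [0.5765 0.3405 0.01  ] [0.0859 0.1196 0.0857 0.1178] [-137.3794  131.5655   41.4161  -48.3402]
boss [0.549 0.316 0.075] [[0.5758 0.3245 0.075 ]
 [0.5433 0.2878 0.075 ]
 [0.5207 0.3099 0.075 ]
 [0.5564 0.3417 0.075 ]] [0.049  0.0317 0.0479 0.0259] [-131.5393  135.6253   41.6069  -41.6736]
boss end proj side [250.9874 218.8846] seen ~(250.4,218)
plate [-0.0302  0.1479  0.    ] 0.15092002886693884 101.53571284282451
plate [-0.1518 -0.0321  0.    ] 0.1551508875736936 -168.07830555106898
plate ctr [ 0.5798 -0.0922  0.012 ]
screws -77.69087835684753 0.1354001624633673
collar [ 0.5798 -0.0913  0.054 ] pad [ 0.5794 -0.0912  0.034 ]
grips [array([ 0.6516, -0.0218,  0.106 ]), array([ 0.5065, -0.1524,  0.106 ])] [ 0.5791 -0.0871  0.106 ] [0.1451 0.1307 0.    ] [array([353.3708, 234.9414]), array([338.4355, 279.6918])]
-137.9999789148347 0.19525938188774483
sidedark 337 280 (7, 22)
sidedark 351 235 (6, 20)
gap A [0.4602 0.1506 0.    ]
B [0.5636 0.1494 0.    ]
C [0.6148 0.0968 0.    ]
```

```bash
cat >> h.py <<'E'
def state():
    o=get_obs();r=np.array(o["eef_rot"]);return np.array(o["tool_pos"]),np.degrees(np.arctan2(r[1,0],r[0,0])),o
def plan(wps,hand,p=None,a=None,vmax=.038):
    """wps: [x,y,z,a]; a = heading of tool x; prints calls of <=5 rows in tool axes"""
    p0,a0,_=state();p=p0 if p is None else np.array(p);a=a0 if a is None else a
    rows=[]
    for w in wps:
        t=np.array(w[:3]);da=(w[3]-a+180)%360-180
        n=int(np.ceil(max(np.linalg.norm(t-p)/vmax,abs(da)/7,1)))
        rows+=[(p+(t-p)*i/n,a+da*i/n) for i in range(1,n+1)];p=t;a=a+da
    p,a=(p0,a0)
    for i in range(0,len(rows),5):
        c=np.radians(a);X=np.array([np.cos(c),np.sin(c),0]);Y=np.array([np.sin(c),-np.cos(c),0])
        print([[hand]+[round(float(v),4) for v in(X@(q-p),Y@(q-p),p[2]-q[2])]+[round(float(a-b),1)] for q,b in rows[i:i+5]])
        p,a=rows[min(i+4,len(rows)-1)]
E
python3 - <<'E'
from h import *
plan([[.5445,.312,.19,221.6],[.5445,.312,.13,221.6]],0)
E
```

```text
[[0, -0.0327, -0.0157, 0.0041, -3.9], [0, -0.0654, -0.0315, 0.0082, -7.8], [0, -0.0981, -0.0472, 0.0123, -11.8], [0, -0.1308, -0.0629, 0.0164, -15.7], [0, -0.1635, -0.0786, 0.0204, -19.6]]
[[0, -0.0255, -0.0258, 0.0041, -3.9], [0, -0.051, -0.0516, 0.0082, -7.8], [0, -0.0766, -0.0774, 0.0123, -11.8], [0, -0.1021, -0.1032, 0.0164, -15.7], [0, -0.1276, -0.129, 0.0204, -19.6]]
[[0, -0.0154, -0.0329, 0.0041, -3.9], [0, -0.0308, -0.0657, 0.0082, -7.8], [0, -0.0461, -0.0986, 0.0123, -11.8], [0, -0.0615, -0.1315, 0.0164, -15.7], [0, -0.0615, -0.1315, 0.0464, -15.7]]
[[0, 0.0, 0.0, 0.03, 0.0]]
```

Request:
{"method": "arm_command", "body": {"series": [[0, -0.033, -0.016, 0.004, -4], [0, -0.065, -0.032, 0.008, -8], [0, -0.098, -0.047, 0.012, -12], [0, -0.131, -0.063, 0.016, -16], [0, -0.163, -0.079, 0.02, -20]]}}

```text
clock: 0.52
tool_pos: [0.2915, 0.5164, 0.2277]
eef_rot: [[-0.993, -0.12, -0.0], [-0.12, 0.993, -0.001], [0.0, -0.001, -1.0]]
ft_force: [0.9, -0.1, 0.5]
opening: 0.0858
grip_force: 0.0
```

Request:
{"method": "arm_command", "body": {"series": [[0, -0.026, -0.026, 0.004, -4], [0, -0.051, -0.052, 0.008, -8], [0, -0.077, -0.077, 0.012, -12], [0, -0.102, -0.103, 0.016, -16], [0, -0.128, -0.129, 0.02, -20]]}}

```text
clock: 0.93
tool_pos: [0.4332, 0.4032, 0.2077]
eef_rot: [[-0.892, -0.452, -0.001], [-0.452, 0.892, -0.001], [0.001, -0.0, -1.0]]
ft_force: [0.9, 0.3, -1.0]
opening: 0.0853
grip_force: 0.0
```

Request:
{"method": "arm_command", "body": {"series": [[0, -0.015, -0.033, 0.004, -4], [0, -0.031, -0.066, 0.008, -8], [0, -0.046, -0.099, 0.012, -12], [0, -0.061, -0.131, 0.016, -15], [0, -0.061, -0.131, 0.046, -15]]}}

```text
clock: 1.35
tool_pos: [0.557, 0.3073, 0.1658]
eef_rot: [[-0.755, -0.655, 0.015], [-0.655, 0.755, -0.001], [-0.011, -0.011, -1.0]]
ft_force: [2.7, -1.2, 1.1]
opening: 0.0855
grip_force: 0.0
```

Run:
```python
from h import *
p,a,o=state();print(p,a,o["clock"],o["ft_force"],o["qpos"])
plan([[.5445,.312,.061,221.6]],0,vmax=.025)
s=shot("side");t=shot("top")
cv2.imwrite("pics/c2.png",np.hstack([crop(t,160,190,80,90,5),crop(s,210,130,80,90,5)]))
```

```text
[0.557  0.3073 0.1658] -139.05824246064893 1.35 [ 2.6778 -1.209   1.0502] [-0.4005  0.68   -0.2422  1.571   0.205   0.9029  1.5689]
[[0, 0.0013, 0.0023, 0.021, -0.1], [0, 0.0025, 0.0047, 0.0419, -0.3], [0, 0.0038, 0.007, 0.0629, -0.4], [0, 0.0051, 0.0094, 0.0839, -0.5], [0, 0.0063, 0.0117, 0.1048, -0.7]]
```

View pics/c2.png

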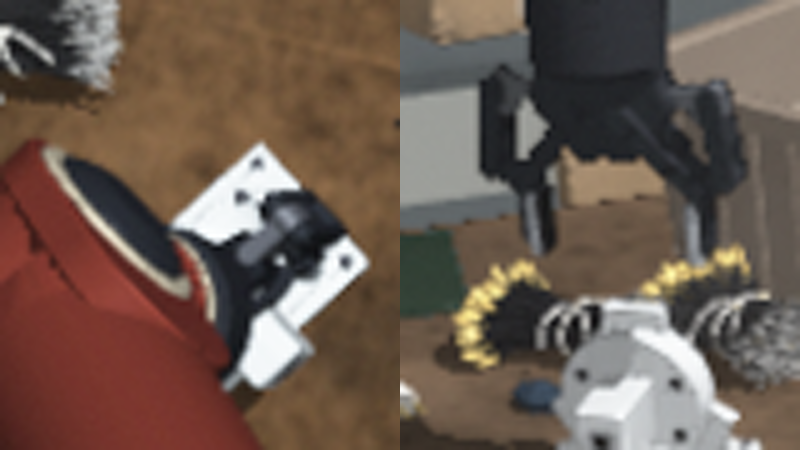

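The picture shows the open hand above the rack, at the boss and with the fingers along the rack. The reading was taken mid-settle, so I'll settle first and then read again.

Request:
{"method": "arm_command", "body": {"series": [[0, 0, 0, 0, 0], [0, 0, 0, 0.03, 0], [0, 0, 0, 0.03, 0], [0, 0, 0, 0.03, 0]]}}

```text
clock: 1.78
tool_pos: [0.5441, 0.3161, 0.1324]
eef_rot: [[-0.745, -0.667, -0.002], [-0.667, 0.745, -0.001], [0.002, 0.001, -1.0]]
ft_force: [0.4, -0.0, 0.9]
opening: 0.0857
grip_force: 0.0
```

Run:
```python
from h import *
p,a,o=state();print(p,a,o["eef_rot"])
plan([[.5445,.312,.061,221.6]],0,vmax=.025)
```

```text
[0.5441 0.3161 0.1324] -138.18543378684268 [[-0.7453 -0.6667 -0.0022]
 [-0.6667  0.7453 -0.0006]
 [ 0.0021  0.001  -1.    ]]
[[0, 0.0008, -0.0011, 0.0238, 0.1], [0, 0.0016, -0.0022, 0.0476, 0.1], [0, 0.0024, -0.0033, 0.0714, 0.2]]
```

Request:
{"method": "arm_command", "body": {"series": [[0, 0.001, -0.001, 0.024, 0], [0, 0.002, -0.003, 0.048, 0], [0, 0.002, -0.003, 0.065, 0], [0, 0.002, -0.003, 0.072, 0], [0, 0.002, -0.003, 0.072, 0]]}}

```text
clock: 2.2
tool_pos: [0.5456, 0.3121, 0.0602]
eef_rot: [[-0.746, -0.666, -0.001], [-0.666, 0.746, -0.0], [0.001, 0.001, -1.0]]
ft_force: [-1.0, 0.2, -0.1]
opening: 0.0852
grip_force: 0.0
```

Request:
{"method": "arm_command", "body": {"series": [[0.5, 0, 0, 0, 0], [0.6, 0, 0, 0, 0], [0.7, 0, 0, 0, 0], [0.8, 0, 0, 0, 0], [1, 0, 0, 0, 0]], "grip_force": 100}}

```text
clock: 2.62
tool_pos: [0.5461, 0.3122, 0.0616]
eef_rot: [[-0.747, -0.665, 0.0], [-0.665, 0.747, 0.001], [-0.001, 0.001, -1.0]]
ft_force: [0.1, -0.9, 8.6]
opening: 0.0287
grip_force: 97.2
```

Request:
{"method": "arm_command", "body": {"series": [[1, 0, 0, 0, 0], [1, 0, 0, 0, 0], [1, 0, 0, 0, 0], [1, 0, 0, 0, 0]]}}

```text
clock: 2.95
tool_pos: [0.5463, 0.3121, 0.0617]
eef_rot: [[-0.747, -0.665, 0.001], [-0.665, 0.747, 0.001], [-0.001, 0.0, -1.0]]
ft_force: [-2.2, -0.8, 5.0]
opening: 0.0288
grip_force: 97.5
```

Request:
{"method": "arm_command", "body": {"series": [[1, 0, 0, -0.01, 0], [1, 0, 0, -0.025, 0], [1, 0, 0, -0.045, 0], [1, 0, 0, -0.065, 0], [1, 0, 0, -0.075, 0]]}}

```text
clock: 3.37
tool_pos: [0.5465, 0.3112, 0.1371]
eef_rot: [[-0.747, -0.664, 0.001], [-0.664, 0.747, 0.0], [-0.001, -0.001, -1.0]]
ft_force: [0.6, 1.7, -4.6]
opening: 0.0287
grip_force: 99.6
```

Run:
```python
from h import *
p,a,o=state();print(p,a,o["ft_force"],o["wrist_torque"],o["grip_force"])
plan([[.445,.118,.13,191.9]],1,vmax=.025)
```

```text
[0.5465 0.3112 0.1371] -138.35620233054735 [ 0.646   1.7131 -4.5618] [-0.045   0.0163 -0.0059] 99.55985069274902
[[1, 0.0227, -0.0085, 0.0008, 3.3], [1, 0.0454, -0.0171, 0.0016, 6.6], [1, 0.0681, -0.0256, 0.0024, 9.9], [1, 0.0908, -0.0342, 0.0031, 13.2], [1, 0.1135, -0.0427, 0.0039, 16.5]]
[[1, 0.0193, -0.0146, 0.0008, 3.3], [1, 0.0387, -0.0293, 0.0016, 6.6], [1, 0.058, -0.0439, 0.0024, 9.9], [1, 0.0773, -0.0586, 0.0031, 13.2]]
```

Request:
{"method": "arm_command", "body": {"series": [[1, 0.015, -0.006, 0.001, 3], [1, 0.04, -0.015, 0.002, 7], [1, 0.067, -0.025, 0.002, 10], [1, 0.09, -0.034, 0.003, 13], [1, 0.113, -0.043, 0.004, 16]]}}

```text
clock: 3.78
tool_pos: [0.4887, 0.2022, 0.1307]
eef_rot: [[-0.903, -0.431, -0.002], [-0.431, 0.903, -0.002], [0.003, -0.001, -1.0]]
ft_force: [0.5, -0.4, -3.9]
opening: 0.0284
grip_force: 99.7
```

Request:
{"method": "arm_command", "body": {"series": [[1, 0.02, -0.015, 0.001, 4], [1, 0.042, -0.032, 0.002, 7], [1, 0.063, -0.048, 0.002, 11], [1, 0.077, -0.059, 0.003, 14], [1, 0.077, -0.059, 0.003, 14]]}}

```text
clock: 4.2
tool_pos: [0.4427, 0.112, 0.1275]
eef_rot: [[-0.981, -0.195, -0.008], [-0.195, 0.981, -0.006], [0.009, -0.004, -1.0]]
ft_force: [0.1, -0.2, -5.0]
opening: 0.0285
grip_force: 99.5
```

Run:
```python
from h import *
s=shot("side");t=shot("top")
p,a,o=state();print(p,a,o["ft_force"],o["wrist_torque"],o["grip_force"])
q=proj("side",p).astype(int);print(q)
cv2.imwrite("pics/c3.png",np.hstack([crop(t,200,200,100,112,4),crop(s,q[0]-50,q[1]-66,100,112,4)]))
```

```text
[0.446  0.1168 0.1282] -168.4035779185282 [ 0.4642  2.5069 -3.3737] [ 0.0072  0.1198 -0.0462] 99.58630442619324
[251 229]
```

View pics/c3.png

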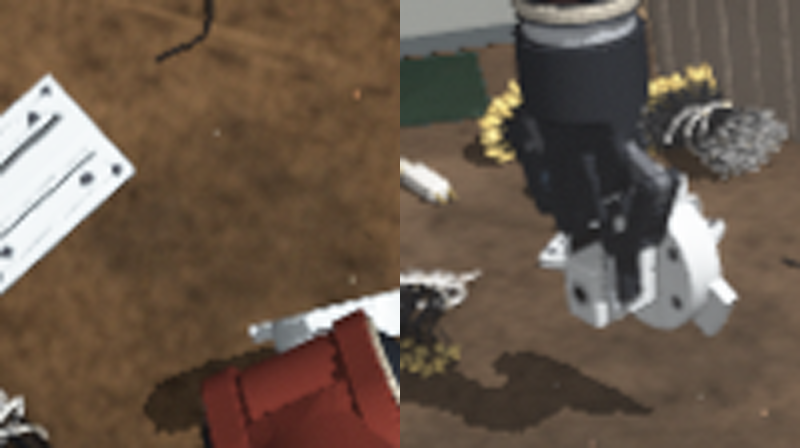

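The cover is held with its disc about vertical on the far side. Next I'll lower it until the edge meets the bench.

Request:
{"method": "arm_command", "body": {"series": [[1, 0, 0, 0.02, 0], [1, 0, 0, 0.045, 0], [1, 0, 0, 0.062, 0], [1, 0, 0, 0.07, 0], [1, 0, 0, 0.07, 0]]}}

```text
clock: 4.72
tool_pos: [0.4459, 0.1185, 0.0567]
eef_rot: [[-0.979, -0.204, -0.003], [-0.204, 0.979, -0.0], [0.003, 0.0, -1.0]]
ft_force: [-0.3, -0.7, -5.3]
opening: 0.0288
grip_force: 99.3
```

Request:
{"method": "arm_command", "body": {"series": [[1, 0, 0, 0.003, 0], [1, 0, 0, 0.006, 0], [1, 0, 0, 0.006, 0]]}}

```text
clock: 4.97
tool_pos: [0.4471, 0.118, 0.0527]
eef_rot: [[-0.979, -0.202, 0.001], [-0.202, 0.979, 0.001], [-0.001, 0.0, -1.0]]
ft_force: [-0.3, -0.7, -4.2]
opening: 0.0281
grip_force: 99.4
```

Request:
{"method": "arm_command", "body": {"series": [[1, 0, 0, 0.001, 0], [1, 0, 0, 0.003, 0], [1, 0, 0, 0.003, 0]]}}

```text
clock: 5.22
tool_pos: [0.4468, 0.1178, 0.0514]
eef_rot: [[-0.979, -0.202, 0.002], [-0.202, 0.979, 0.0], [-0.002, -0.0, -1.0]]
ft_force: [-4.6, -0.5, 12.2]
opening: 0.0286
grip_force: 101.8
```

Request:
{"method": "arm_command", "body": {"series": [[1, 0, 0, 0, 0], [1, 0, 0, 0, 0], [1, 0, 0, 0, 0]], "grip_force": 25}}

```text
clock: 5.47
tool_pos: [0.4468, 0.1179, 0.0514]
eef_rot: [[-0.979, -0.202, 0.002], [-0.202, 0.979, 0.0], [-0.002, 0.0, -1.0]]
ft_force: [-3.3, -0.8, 11.7]
opening: 0.0286
grip_force: 101.8
```

Request:
{"method": "arm_command", "body": {"series": [[0.72, 0, 0, 0, 0], [0.72, 0, 0, 0, 0]], "grip_force": 25}}

```text
clock: 5.63
tool_pos: [0.4468, 0.1179, 0.0515]
eef_rot: [[-0.979, -0.202, 0.002], [-0.202, 0.979, 0.001], [-0.002, 0.0, -1.0]]
ft_force: [-3.6, -0.3, 12.0]
opening: 0.0287
grip_force: 101.8
```

Request:
{"method": "arm_command", "body": {"series": [[0.69, 0, 0, 0, 0], [0.68, 0, 0, 0, 0], [0.68, 0, 0, 0, 0]], "grip_force": 20}}

```text
clock: 5.88
tool_pos: [0.4468, 0.1179, 0.0514]
eef_rot: [[-0.979, -0.202, 0.002], [-0.202, 0.979, 0.0], [-0.002, 0.0, -1.0]]
ft_force: [-4.3, -0.8, 12.7]
opening: 0.0287
grip_force: 101.8
```

Request:
{"method": "arm_command", "body": {"series": [[0.67, 0, 0, 0, 0], [0.665, 0, 0, 0, 0]], "grip_force": 20}}

```text
clock: 6.05
tool_pos: [0.4468, 0.1179, 0.0514]
eef_rot: [[-0.979, -0.202, 0.002], [-0.202, 0.979, 0.0], [-0.002, 0.0, -1.0]]
ft_force: [-3.3, -1.3, 10.8]
opening: 0.0295
grip_force: 79.2
```

Request:
{"method": "arm_command", "body": {"series": [[0.66, 0, 0, 0, 0]], "grip_force": 20}}

```text
clock: 6.13
tool_pos: [0.4467, 0.1178, 0.0513]
eef_rot: [[-0.979, -0.202, 0.002], [-0.202, 0.979, 0.0], [-0.002, 0.0, -1.0]]
ft_force: [-4.0, 0.3, 10.4]
opening: 0.0292
grip_force: 58.5
```

Request:
{"method": "arm_command", "body": {"series": [[0.66, 0, 0, 0, 0]]}}

```text
clock: 6.22
tool_pos: [0.4467, 0.1179, 0.0513]
eef_rot: [[-0.979, -0.202, 0.002], [-0.202, 0.979, 0.0], [-0.002, 0.0, -1.0]]
ft_force: [-4.3, -0.1, 11.0]
opening: 0.0294
grip_force: 58.5
```

Request:
{"method": "arm_command", "body": {"series": [[0.652, 0, 0, 0, 0], [0.652, 0, 0, 0, 0]]}}

```text
clock: 6.38
tool_pos: [0.4467, 0.1178, 0.0511]
eef_rot: [[-0.979, -0.202, 0.002], [-0.202, 0.979, 0.0], [-0.002, -0.0, -1.0]]
ft_force: [-3.6, -1.3, 9.3]
opening: 0.0296
grip_force: 29.3
```

Request:
{"method": "arm_command", "body": {"series": [[0.652, -0.002, 0, -0.002, 0], [0.652, -0.005, 0, -0.004, 0], [0.652, -0.01, 0, -0.008, 0], [0.652, -0.01, 0, -0.008, 0]]}}

```text
clock: 6.72
tool_pos: [0.4585, 0.1201, 0.0581]
eef_rot: [[-0.979, -0.202, 0.004], [-0.202, 0.979, 0.001], [-0.004, 0.0, -1.0]]
ft_force: [0.1, -0.3, -0.6]
opening: 0.0297
grip_force: 12.7
```

Request:
{"method": "arm_command", "body": {"series": [[0.653, -0.006, 0, -0.004, 0], [0.653, -0.012, 0, -0.007, 0], [0.653, -0.012, 0, -0.007, 0]]}}

```text
clock: 6.97
tool_pos: [0.4703, 0.1225, 0.065]
eef_rot: [[-0.979, -0.202, 0.003], [-0.202, 0.979, 0.001], [-0.004, 0.0, -1.0]]
ft_force: [0.3, 0.3, -0.9]
opening: 0.0299
grip_force: 12.7
```

Run:
```python
from h import *
s=shot("side")
p,a,o=state();print(p,a,o["ft_force"],o["wrist_torque"],o["grip_force"])
q=proj("side",p).astype(int)
cv2.imwrite("pics/c4.png",crop(s,q[0]-50,q[1]-50,100,80,6))
```

```text
[0.4702 0.1226 0.0649] -168.36095982932264 [ 0.5365 -0.0932  0.1825] [ 0.0126 -0.3052  0.0151] 12.848407924175262
```

View pics/c4.png

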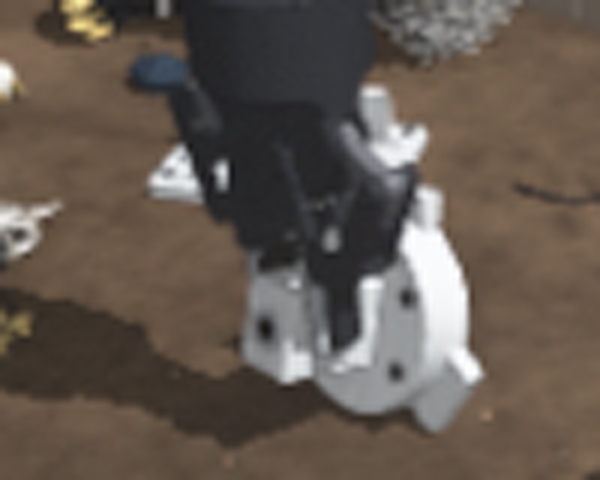

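The side crop shows the boss still between the fingers and the cover leaning on its lower edge, while the force reads near zero, so the bench carries it. I'll carry on along the arc.

Request:
{"method": "arm_command", "body": {"series": [[0.653, -0.006, 0, -0.0025, 0], [0.653, -0.012, 0, -0.0045, 0], [0.653, -0.012, 0, -0.0045, 0]]}}

```text
clock: 7.27
tool_pos: [0.4809, 0.1248, 0.0694]
eef_rot: [[-0.979, -0.202, 0.001], [-0.202, 0.979, 0.0], [-0.001, -0.0, -1.0]]
ft_force: [-2.5, -0.4, 4.0]
opening: 0.0299
grip_force: 13.6
```

Request:
{"method": "arm_command", "body": {"series": [[0.653, -0.007, 0, -0.0015, 0], [0.653, -0.013, 0, -0.0023, 0], [0.653, -0.013, 0, -0.0023, 0]]}}

```text
clock: 7.52
tool_pos: [0.4949, 0.1276, 0.0719]
eef_rot: [[-0.979, -0.202, 0.004], [-0.202, 0.979, 0.001], [-0.004, 0.0, -1.0]]
ft_force: [-1.2, -1.0, 5.3]
opening: 0.0299
grip_force: 14.6
```

Request:
{"method": "arm_command", "body": {"series": [[0.653, -0.007, 0, 0, 0], [0.653, -0.013, 0, 0, 0], [0.653, -0.013, 0, 0, 0]]}}

```text
clock: 7.77
tool_pos: [0.5078, 0.1303, 0.0717]
eef_rot: [[-0.979, -0.202, 0.004], [-0.202, 0.979, 0.001], [-0.005, 0.0, -1.0]]
ft_force: [1.0, 0.1, 4.3]
opening: 0.0297
grip_force: 15.4
```

Run:
```python
from h import *
s=shot("side")
p,a,o=state();print(p,a,o["ft_force"],o["wrist_torque"],o["grip_force"])
q=proj("side",p).astype(int)
cv2.imwrite("pics/c5.png",crop(s,q[0]-50,q[1]-50,100,80,6))
```

```text
[0.5077 0.1303 0.0717] -168.3548170598235 [ 1.1    -0.7351  2.9666] [-0.0689 -0.267   0.019 ] 15.372881591320038
```

View pics/c5.png

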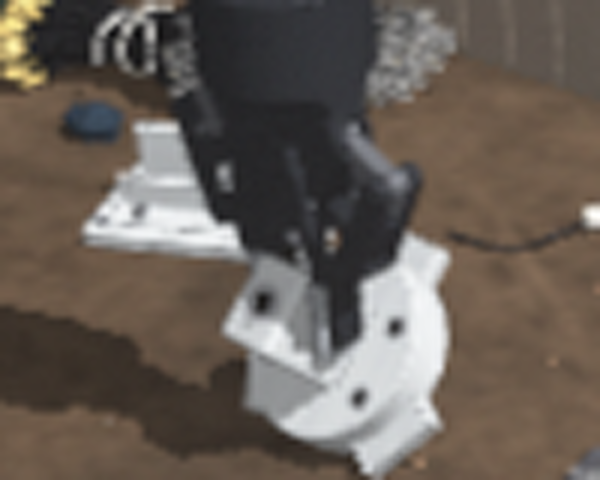

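The cover has pivoted to about 45–50°, boss turning up, still gripped. I'll finish the arc.

Request:
{"method": "arm_command", "body": {"series": [[0.653, -0.007, 0, 0.001, 0], [0.653, -0.013, 0, 0.0023, 0], [0.653, -0.013, 0, 0.0023, 0]]}}

```text
clock: 8.07
tool_pos: [0.5205, 0.133, 0.0695]
eef_rot: [[-0.979, -0.202, 0.005], [-0.202, 0.979, 0.001], [-0.005, 0.0, -1.0]]
ft_force: [2.0, -0.7, 4.8]
opening: 0.03
grip_force: 16.2
```

Request:
{"method": "arm_command", "body": {"series": [[0.653, -0.006, 0, 0.002, 0], [0.653, -0.0124, 0, 0.0046, 0], [0.653, -0.0124, 0, 0.0046, 0]]}}

```text
clock: 8.32
tool_pos: [0.5331, 0.1356, 0.0648]
eef_rot: [[-0.979, -0.202, 0.006], [-0.202, 0.979, 0.002], [-0.006, 0.0, -1.0]]
ft_force: [3.8, -0.6, 3.8]
opening: 0.0298
grip_force: 16.7
```

Request:
{"method": "arm_command", "body": {"series": [[0.653, -0.006, 0, 0.003, 0], [0.653, -0.0115, 0, 0.0065, 0], [0.653, -0.0115, 0, 0.0065, 0]]}}

```text
clock: 8.57
tool_pos: [0.5442, 0.1378, 0.0582]
eef_rot: [[-0.979, -0.202, 0.006], [-0.202, 0.979, 0.002], [-0.006, 0.0, -1.0]]
ft_force: [3.5, -0.2, 2.1]
opening: 0.0299
grip_force: 17.1
```

Request:
{"method": "arm_command", "body": {"series": [[0.653, -0.005, 0, 0.004, 0], [0.653, -0.01, 0, 0.0085, 0], [0.653, -0.01, 0, 0.0085, 0]]}}

```text
clock: 8.82
tool_pos: [0.5535, 0.1398, 0.0494]
eef_rot: [[-0.979, -0.202, 0.005], [-0.202, 0.979, 0.001], [-0.005, 0.0, -1.0]]
ft_force: [3.7, 1.3, 0.5]
opening: 0.0301
grip_force: 17.6
```

Run:
```python
from h import *
s=shot("side")
p,a,o=state();print(p,a,o["ft_force"],o["wrist_torque"],o["grip_force"])
q=proj("side",p).astype(int)
cv2.imwrite("pics/c6.png",crop(s,q[0]-50,q[1]-50,100,80,6))
```

```text
[0.5523 0.1396 0.0493] -168.34380936558193 [2.5882 0.6689 1.6283] [ 0.1143 -0.4534 -0.0383] 17.625010013580322
```

View pics/c6.png

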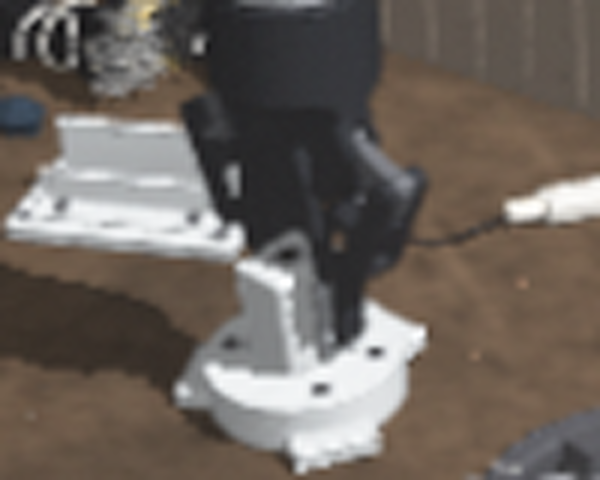

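The cover is virtually flat, boss up. I'll ease it down a touch more, then open slowly.

Request:
{"method": "arm_command", "body": {"series": [[0.653, -0.002, 0, 0.002, 0], [0.653, -0.002, 0, 0.003, 0], [0.653, -0.002, 0, 0.003, 0]]}}

```text
clock: 9.12
tool_pos: [0.5542, 0.14, 0.0466]
eef_rot: [[-0.979, -0.202, 0.003], [-0.202, 0.979, 0.001], [-0.003, 0.0, -1.0]]
ft_force: [4.3, 1.1, 3.4]
opening: 0.03
grip_force: 18.0
```

Request:
{"method": "arm_command", "body": {"series": [[0.648, 0, 0, 0, 0], [0.64, 0, 0, 0, 0], [0.6, 0, 0, 0, 0], [0.4, 0, 0, 0, 0], [0, 0, 0, 0, 0]]}}

```text
clock: 9.53
tool_pos: [0.552, 0.1394, 0.0456]
eef_rot: [[-0.979, -0.202, -0.003], [-0.202, 0.979, -0.001], [0.003, -0.0, -1.0]]
ft_force: [-0.3, 0.2, -1.1]
opening: 0.0569
grip_force: 0.0
```

Request:
{"method": "arm_command", "body": {"series": [[0, 0, 0, 0, 0], [0, 0, 0, -0.02, 0], [0, 0, 0, -0.05, 0], [0, 0, 0, -0.09, 0], [0, 0, 0, -0.11, 0]]}}

```text
clock: 9.95
tool_pos: [0.5546, 0.1402, 0.1599]
eef_rot: [[-0.979, -0.202, 0.005], [-0.202, 0.979, 0.001], [-0.005, 0.0, -1.0]]
ft_force: [0.2, 0.8, 0.7]
opening: 0.0854
grip_force: 0.0
```

Request:
{"method": "arm_command", "body": {"series": [[0, 0.04, 0.03, -0.02, 0], [0, 0.07, 0.07, -0.04, 0], [0, 0.09, 0.11, -0.06, 0], [0, 0.09, 0.15, -0.06, 0], [0, 0.09, 0.17, -0.06, 0]]}}

```text
clock: 10.37
tool_pos: [0.4303, 0.2852, 0.2176]
eef_rot: [[-0.98, -0.201, 0.001], [-0.201, 0.98, 0.0], [-0.001, -0.0, -1.0]]
ft_force: [1.1, 1.4, 0.3]
opening: 0.0852
grip_force: 0.0
```

Run:
```python
from h import *
t=shot("top","top1");s=shot("side","side1")
p,a,o=state();print(p,a,o["ft_force"],o["clock"])
q=proj("top",[.54,.137,.03]).astype(int);r=proj("side",[.54,.137,.03]).astype(int);print(q,r)
cv2.imwrite("pics/c7.png",np.hstack([crop(t,q[0]-40,q[1]-45,80,90,5),crop(s,r[0]-40,r[1]-50,80,90,5)]))
```

```text
[0.4274 0.294  0.2174] -167.50073617782166 [0.5188 0.6306 0.5944] 10.4667
[283 258] [282 248]
```

View pics/c7.png

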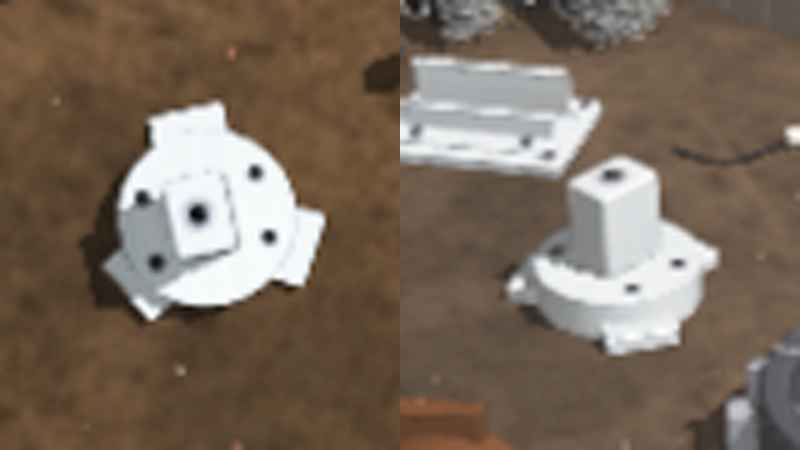

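The cover lies flat, boss up. Its boss-top hole is at top px (282.6,255.6) and side px (284.4,233.2), with lug 0 pointing up-image. I've now viewed 10 pictures, so the rest is by numbers.

```bash
cat > cov.py <<'E'
from h import *
def lugs(t,c,z=.010,box=45,gap=.049,rmax=.065):
    """yaw mod 120 of the three lugs about c from pale pixels beyond the disc"""
    h=cv2.cvtColor(t,cv2.COLOR_BGR2HSV);q=proj("top",[*c,z]).astype(int)
    m=((h[...,1]<45)&(h[...,2]>110)).astype(np.uint8)
    ys,xs=np.nonzero(m[q[1]-box:q[1]+box,q[0]-box:q[0]+box]);W=np.array([plane("top",(x+q[0]-box,y+q[1]-box),z)[:2] for x,y in zip(xs,ys)])-c
    r=np.hypot(*W.T);k=(r>gap)&(r<rmax);an=np.degrees(np.arctan2(W[k,1],W[k,0]))
    v=np.exp(1j*np.radians(3*an)).mean();g=np.degrees(np.angle(v))/3
    return g,abs(v),k.sum(),[(round(float(g+120*j),1),int((abs((an-g-120*j+180)%360-180)<30).sum()),round(float(np.median(((an-g-120*j+180)%360-180)[abs((an-g-120*j+180)%360-180)<40])),1)) for j in range(3)]
E
python3 - <<'E'
from cov import *
X,g=tri((282.6,255.6),(284.4,233.2));print("hole",X,g,plane("top",(282.6,255.6),.074))
t=cv2.imread("pics/top1.png");c=plane("top",(282.6,255.6),.074)[:2]
print(lugs(t,c))
# boss top quad edges
q=lambda x,y:plane("top",(243+x/5,213+y/5),.074)[:2]
P=[q(163,187),q(222,170),q(240,247),q(178,262)]
for i in range(4):
    d=P[(i+1)%4]-P[i];print(np.linalg.norm(d),np.degrees(np.arctan2(d[1],d[0])))
print(np.mean(P,0))
L=[plane("top",(243+x/5,213+y/5),.01)[:2]-c for x,y in((187,110),(312,250),(130,300))]
print([ (np.hypot(*l),np.degrees(np.arctan2(l[1],l[0]))) for l in L])
p,a,o=state();print(p,a)
E
```

```text
hole [0.547  0.1366 0.0752] 0.0007704124924544187 [0.5467 0.1369 0.074 ]
(np.float64(12.617477679200128), np.float64(0.7900026690553995), np.int64(180), [(12.6, 67, 1.5), (132.6, 58, 0.7), (252.6, 55, 0.2)])
0.030100126871034503 -74.86389769806833
0.038812440222125245 -167.57295126517204
0.031218225342979796 102.63654419573369
0.03752159897571777 10.66837847961175
[0.5449 0.1355]
[(np.float64(0.056190027765999115), np.float64(10.51702839197936)), (np.float64(0.05619496699066121), np.float64(-108.71415669918143)), (np.float64(0.05856428760249139), np.float64(136.00093588754376))]
[0.4274 0.294  0.2174] -167.50073617782166
```

Run:
```python
from h import *
plan([[.5465,.1367,.16,191.8],[.5465,.1367,.13,191.8]],0,vmax=.036)
```

```text
[[0, -0.0137, -0.0299, 0.0096, 0.1], [0, -0.0274, -0.0598, 0.0191, 0.2], [0, -0.0411, -0.0897, 0.0287, 0.3], [0, -0.0548, -0.1196, 0.0383, 0.5], [0, -0.0685, -0.1495, 0.0478, 0.6]]
[[0, -0.014, -0.0298, 0.0096, 0.1], [0, -0.014, -0.0298, 0.0396, 0.1]]
```

Request:
{"method": "arm_command", "body": {"series": [[0, -0.014, -0.03, 0.01, 0], [0, -0.028, -0.06, 0.019, 0], [0, -0.041, -0.09, 0.029, 0], [0, -0.055, -0.12, 0.038, 0], [0, -0.069, -0.15, 0.048, 0]]}}

```text
clock: 10.88
tool_pos: [0.5302, 0.1504, 0.1674]
eef_rot: [[-0.979, -0.203, -0.0], [-0.203, 0.979, -0.0], [0.0, -0.0, -1.0]]
ft_force: [0.2, 0.4, -0.6]
opening: 0.0853
grip_force: 0.0
```

Request:
{"method": "arm_command", "body": {"series": [[0, -0.014, -0.03, 0.01, 0], [0, -0.014, -0.03, 0.03, 0], [0, -0.014, -0.03, 0.03, 0], [0, -0.014, -0.03, 0.03, 0], [0, -0.014, -0.03, 0.03, 0]]}}

```text
clock: 11.3
tool_pos: [0.5491, 0.1267, 0.1384]
eef_rot: [[-0.979, -0.204, -0.0], [-0.204, 0.979, 0.001], [-0.0, 0.001, -1.0]]
ft_force: [-0.6, 0.5, -0.4]
opening: 0.0852
grip_force: 0.0
```

Run:
```python
from h import *
p,a,o=state();print(p,a,o["eef_rot"])
plan([[.5465,.1367,.05,191.8]],0,vmax=.03)
```

```text
[0.5491 0.1267 0.1384] -168.2175480070261 [[-0.9789 -0.2042 -0.0001]
 [-0.2042  0.9789  0.0011]
 [-0.0002  0.0011 -1.    ]]
[[0, 0.0002, 0.0034, 0.0295, -0.0], [0, 0.0003, 0.0069, 0.0589, -0.0], [0, 0.0005, 0.0103, 0.0884, -0.0]]
```

Request:
{"method": "arm_command", "body": {"series": [[0, 0, 0.004, 0.025, 0], [0, 0, 0.01, 0.05, 0], [0, 0, 0.01, 0.075, 0], [0, 0, 0.01, 0.088, 0], [0, 0, 0.01, 0.088, 0]]}}

```text
clock: 11.72
tool_pos: [0.5454, 0.1365, 0.0483]
eef_rot: [[-0.979, -0.205, -0.004], [-0.205, 0.979, -0.0], [0.004, 0.001, -1.0]]
ft_force: [-0.0, 0.1, 1.2]
opening: 0.0855
grip_force: 0.0
```

Request:
{"method": "arm_command", "body": {"series": [[0.4, 0, 0, 0, 0], [0.55, 0, 0, 0, 0], [0.6, 0, 0, 0, 0], [0.62, 0, 0, 0, 0], [0.64, 0, 0, 0, 0]], "grip_force": 60}}

```text
clock: 12.13
tool_pos: [0.5481, 0.1363, 0.0511]
eef_rot: [[-0.979, -0.203, 0.002], [-0.203, 0.979, 0.002], [-0.003, 0.001, -1.0]]
ft_force: [-0.2, 1.8, -0.3]
opening: 0.031
grip_force: 0.4
```

Request:
{"method": "arm_command", "body": {"series": [[0.66, 0, 0, 0, 0], [1, 0, 0, 0, 0], [1, 0, 0, 0, 0], [1, 0, 0, 0, 0]], "grip_force": 60}}

```text
clock: 12.47
tool_pos: [0.5481, 0.1364, 0.0512]
eef_rot: [[-0.979, -0.203, 0.002], [-0.203, 0.979, 0.002], [-0.003, 0.001, -1.0]]
ft_force: [-1.2, 2.1, 6.5]
opening: 0.0291
grip_force: 60.4
```

Request:
{"method": "arm_command", "body": {"series": [[1, 0, 0, -0.01, 0], [1, 0, 0, -0.035, 0], [1, 0, 0, -0.07, 0], [1, 0, 0, -0.105, 0], [1, 0, 0, -0.135, 0]]}}

```text
clock: 12.88
tool_pos: [0.5467, 0.1341, 0.1863]
eef_rot: [[-0.98, -0.201, -0.002], [-0.201, 0.98, -0.001], [0.002, -0.001, -1.0]]
ft_force: [0.2, 1.3, -4.7]
opening: 0.0293
grip_force: 60.0
```

Request:
{"method": "arm_command", "body": {"series": [[1, 0, -0.005, 0, 0], [1, 0.002, -0.025, 0, 0], [1, 0.005, -0.055, 0, 0], [1, 0.008, -0.085, 0, 0], [1, 0.01, -0.115, 0, 0]]}}

```text
clock: 13.3
tool_pos: [0.5589, 0.0183, 0.1834]
eef_rot: [[-0.979, -0.202, -0.005], [-0.202, 0.979, -0.002], [0.005, -0.001, -1.0]]
ft_force: [0.8, 0.3, -5.4]
opening: 0.0293
grip_force: 60.2
```

Run:
```python
from h import *
p,a,o=state();print(p,a,o["ft_force"],o["grip_force"],o["qpos"])
plan([[.581,-.0908,.185,191.9]],1,vmax=.03)
```

```text
[0.5589 0.0183 0.1834] -168.3263580469364 [ 0.7926  0.3101 -5.3964] 60.1619553565979 [ 0.0127  0.5518 -0.1307  1.7659  0.0938  0.8348  1.6124]
[[1, 0.0001, -0.0278, -0.0004, -0.1], [1, 0.0002, -0.0556, -0.0008, -0.1], [1, 0.0003, -0.0835, -0.0012, -0.2], [1, 0.0004, -0.1113, -0.0016, -0.2]]
```

Request:
{"method": "arm_command", "body": {"series": [[1, 0, -0.027, 0, 0], [1, 0, -0.055, 0, 0], [1, 0, -0.083, 0, 0], [1, 0, -0.103, 0, 0], [1, 0, -0.109, 0, 0]]}}

```text
clock: 13.72
tool_pos: [0.5813, -0.0934, 0.183]
eef_rot: [[-0.981, -0.194, -0.004], [-0.194, 0.981, -0.005], [0.005, -0.004, -1.0]]
ft_force: [-0.5, -0.7, -3.6]
opening: 0.0294
grip_force: 60.4
```

Request:
{"method": "arm_command", "body": {"series": [[1, 0, 0, 0, 0], [1, 0, 0, 0.02, 0], [1, 0, 0, 0.02, 0], [1, 0, 0, 0.02, 0]]}}

```text
clock: 14.05
tool_pos: [0.5809, -0.0842, 0.1633]
eef_rot: [[-0.979, -0.205, -0.006], [-0.205, 0.979, 0.002], [0.005, 0.003, -1.0]]
ft_force: [-0.0, -0.6, -4.9]
opening: 0.0293
grip_force: 60.2
```

Run:
```python
from h import *
p,a,o=state();print(p,a,o["ft_force"],o["eef_rot"])
plan([[.581,-.0908,.115,191.9]],1,vmax=.02)
```

```text
[ 0.5809 -0.0842  0.1633] -168.1872264054275 [-0.0236 -0.5656 -4.9311] [[-0.9788 -0.2047 -0.0058]
 [-0.2047  0.9788  0.0017]
 [ 0.0053  0.0029 -1.    ]]
[[1, 0.0004, -0.0022, 0.0161, -0.0], [1, 0.0008, -0.0043, 0.0322, -0.1], [1, 0.0012, -0.0065, 0.0483, -0.1]]
```

Request:
{"method": "arm_command", "body": {"series": [[1, 0, 0, 0.02, 0], [1, 0, 0, 0.04, 0], [1, 0, 0, 0.045, 0], [1, 0, 0, 0.045, 0], [1, 0, 0, 0.045, 0]]}}

```text
clock: 14.47
tool_pos: [0.5833, -0.0856, 0.1206]
eef_rot: [[-0.979, -0.203, 0.001], [-0.203, 0.979, 0.0], [-0.001, -0.0, -1.0]]
ft_force: [0.6, 0.1, -3.4]
opening: 0.0292
grip_force: 60.2
```

Request:
{"method": "arm_command", "body": {"series": [[1, 0, 0, 0, 0]]}}

```text
clock: 14.55
tool_pos: [0.584, -0.086, 0.1213]
eef_rot: [[-0.979, -0.203, 0.003], [-0.203, 0.979, -0.0], [-0.003, -0.001, -1.0]]
ft_force: [-0.3, 1.0, -4.1]
opening: 0.0291
grip_force: 60.2
```

Request:
{"method": "arm_command", "body": {"series": [[1, 0.0035, -0.004, 0.005, 0.2], [1, 0.0035, -0.004, 0.015, 0.2], [1, 0.0035, -0.004, 0.025, 0.2], [1, 0.0035, -0.004, 0.025, 0.2], [1, 0.0035, -0.004, 0.025, 0.2]]}}

```text
clock: 14.97
tool_pos: [0.5795, -0.0907, 0.0938]
eef_rot: [[-0.98, -0.199, -0.002], [-0.199, 0.98, 0.0], [0.002, 0.001, -1.0]]
ft_force: [0.6, 0.1, -4.3]
opening: 0.0293
grip_force: 60.3
```

Run:
```python
from h import *
s=shot("side","side2")
p,a,o=state();print(p,a,o["ft_force"],o["wrist_torque"])
```

```text
[ 0.5799 -0.0907  0.0943] -168.52774848899944 [ 0.7914  0.574  -5.3714] [-0.042  -0.0343 -0.0203]
```

Request:
{"method": "arm_command", "body": {"series": [[1, -0.001, 0, 0.002, -0.4], [1, -0.001, 0, 0.005, -0.4], [1, -0.001, 0, 0.005, -0.4]]}}

```text
clock: 15.27
tool_pos: [0.581, -0.0906, 0.0894]
eef_rot: [[-0.979, -0.206, -0.001], [-0.206, 0.979, 0.0], [0.001, 0.0, -1.0]]
ft_force: [-0.2, -0.3, -3.8]
opening: 0.0291
grip_force: 60.4
```

Request:
{"method": "arm_command", "body": {"series": [[1, 0, 0, 0.002, 0], [1, 0, 0, 0.003, 0], [1, 0, 0, 0.003, 0]]}}

```text
clock: 15.52
tool_pos: [0.581, -0.0907, 0.0866]
eef_rot: [[-0.979, -0.206, -0.001], [-0.206, 0.979, -0.0], [0.001, 0.0, -1.0]]
ft_force: [0.6, 0.1, -5.1]
opening: 0.0293
grip_force: 60.4
```

Request:
{"method": "arm_command", "body": {"series": [[1, 0, 0, 0.001, 0], [1, 0, 0, 0.002, 0], [1, 0, 0, 0.002, 0]]}}

```text
clock: 15.77
tool_pos: [0.5815, -0.0907, 0.0854]
eef_rot: [[-0.979, -0.206, 0.001], [-0.206, 0.979, -0.0], [-0.001, -0.0, -1.0]]
ft_force: [-0.8, 0.2, -3.3]
opening: 0.0292
grip_force: 60.6
```

Request:
{"method": "arm_command", "body": {"series": [[1, 0, 0, 0.001, 0], [1, 0, 0, 0.001, 0]]}}

```text
clock: 15.93
tool_pos: [0.5816, -0.0907, 0.0847]
eef_rot: [[-0.979, -0.206, 0.001], [-0.206, 0.979, -0.0], [-0.001, -0.0, -1.0]]
ft_force: [-2.0, -0.5, 3.6]
opening: 0.0294
grip_force: 61.4
```

The cover is resting on the pad: contact came at z 0.085, 6 mm below where the crown would have stopped it. I'll release and go straight up.

Request:
{"method": "arm_command", "body": {"series": [[0.655, 0, 0, 0, 0], [0.645, 0, 0, 0, 0], [0.6, 0, 0, 0, 0], [0.5, 0, 0, 0, 0], [0.3, 0, 0, 0, 0]]}}

```text
clock: 16.35
tool_pos: [0.5815, -0.0907, 0.0838]
eef_rot: [[-0.979, -0.206, 0.0], [-0.206, 0.979, -0.0], [-0.0, -0.0, -1.0]]
ft_force: [0.6, 0.5, -0.0]
opening: 0.0535
grip_force: 0.0
```

Request:
{"method": "arm_command", "body": {"series": [[0.2, 0, 0, 0, 0], [0.2, 0, 0, -0.02, 0], [0.2, 0, 0, -0.055, 0], [0.2, 0, 0, -0.09, 0], [0.2, 0, 0, -0.125, 0]]}}

```text
clock: 16.77
tool_pos: [0.5809, -0.0906, 0.2099]
eef_rot: [[-0.979, -0.206, -0.001], [-0.206, 0.979, 0.0], [0.001, 0.0, -1.0]]
ft_force: [1.3, 0.3, 0.7]
opening: 0.0685
grip_force: 0.0
```

Request:
{"method": "arm_command", "body": {"series": [[0.2, 0.03, 0.01, -0.01, 0], [0.2, 0.06, 0.03, -0.02, 0], [0.2, 0.09, 0.06, -0.02, 0], [0.2, 0.11, 0.09, -0.02, 0], [0.2, 0.12, 0.12, -0.02, 0]]}}

```text
clock: 17.18
tool_pos: [0.4357, 0.0019, 0.2291]
eef_rot: [[-0.979, -0.203, -0.002], [-0.203, 0.979, -0.001], [0.002, -0.001, -1.0]]
ft_force: [0.5, 1.1, -0.3]
opening: 0.0686
grip_force: 0.0
```

Run:
```python
from cov import *
t=shot("top","top3");s=shot("side","side3")
p,a,o=state();print(p,a,o["clock"],o["ft_force"])
# boss-top hole: dark blob near expected projection
for n,im in(("top",t),("side",s)):
    q=proj(n,[.580,-.0907,.108]);x,y=q.astype(int);g=im.max(2)[y-10:y+11,x-10:x+11].astype(float)
    m=(g<110).astype(np.uint8);k,_,st,ce=cv2.connectedComponentsWithStats(m);print(n,q,[(st[i,4],ce[i]+[x-10,y-10]) for i in range(1,k)])
# grip
m=(s.max(2)<45).astype(np.uint8)
for k in cv2.findContours(m[225:320,310:400],0,1)[0]:
    if cv2.contourArea(k)>15:x=cv2.boundingRect(k);print("sidedark",x[0]+310,x[1]+225,x[2:])
d=cv2.absdiff(t,cv2.imread("pics/top1.png")).max(2);print("grip region diff top",d[255:285,390:415].max())
```

```text
[0.436  0.0066 0.2292] -167.65741792811505 17.2833 [ 0.5548 -0.4    -0.0244]
top [376.4795 239.6197] [(np.int32(4), array([384.5, 231.5])), (np.int32(20), array([370.05, 242.45])), (np.int32(9), array([376.6667, 239.1111])), (np.int32(1), array([366., 249.]))]
side [347.8095 255.3512] [(np.int32(1), array([337., 245.])), (np.int32(75), array([351.9067, 247.5867])), (np.int32(12), array([337.25  , 258.6667])), (np.int32(5), array([348.2, 254.4]))]
sidedark 337 280 (7, 22)
sidedark 351 235 (5, 16)
grip region diff top 34
```

The cover stands in place: the boss hole reads top (376.7,239.1) and side (348.2,254.4), as expected at z 0.108. Next is the collar grip, with the closing line tangential (heading 42° falling to −23°).

Run:
```python
from h import *
plan([[.507,-.155,.18,42]],.35,vmax=.03)
```

```text
[[0.35, -0.0016, -0.0079, 0.0022, 6.8], [0.35, -0.0032, -0.0157, 0.0045, 13.7], [0.35, -0.0048, -0.0236, 0.0067, 20.5], [0.35, -0.0063, -0.0315, 0.009, 27.3], [0.35, -0.0079, -0.0393, 0.0112, 34.2]]
[[0.35, -0.0057, -0.0056, 0.0022, 6.8], [0.35, -0.0115, -0.0112, 0.0045, 13.7], [0.35, -0.0172, -0.0169, 0.0067, 20.5], [0.35, -0.0229, -0.0225, 0.009, 27.3], [0.35, -0.0286, -0.0281, 0.0112, 34.2]]
[[0.35, -0.0079, -0.0014, 0.0022, 6.8], [0.35, -0.0158, -0.0029, 0.0045, 13.7], [0.35, -0.0237, -0.0043, 0.0067, 20.5], [0.35, -0.0316, -0.0057, 0.009, 27.3], [0.35, -0.0395, -0.0072, 0.0112, 34.2]]
[[0.35, -0.0073, 0.0032, 0.0022, 6.8], [0.35, -0.0147, 0.0065, 0.0045, 13.7], [0.35, -0.022, 0.0097, 0.0067, 20.5], [0.35, -0.0294, 0.013, 0.009, 27.3], [0.35, -0.0367, 0.0162, 0.0112, 34.2]]
[[0.35, -0.0042, 0.0068, 0.0022, 6.8], [0.35, -0.0085, 0.0136, 0.0045, 13.7]]
```

Request:
{"method": "arm_command", "body": {"series": [[0.35, -0.002, -0.008, 0.002, 7], [0.35, -0.003, -0.016, 0.004, 14], [0.35, -0.005, -0.024, 0.007, 20.5], [0.35, -0.006, -0.031, 0.009, 27.5], [0.35, -0.008, -0.039, 0.011, 34]]}}

```text
clock: 17.7
tool_pos: [0.4555, -0.0353, 0.2178]
eef_rot: [[-0.924, 0.383, 0.0], [0.383, 0.924, -0.0], [-0.0, -0.0, -1.0]]
ft_force: [0.0, 0.0, -0.3]
opening: 0.0555
grip_force: 0.0
```

Request:
{"method": "arm_command", "body": {"series": [[0.35, -0.006, -0.006, 0.002, 7], [0.35, -0.012, -0.011, 0.004, 14], [0.35, -0.017, -0.017, 0.007, 20.5], [0.35, -0.023, -0.022, 0.009, 27.5], [0.35, -0.029, -0.028, 0.011, 34]]}}

```text
clock: 18.12
tool_pos: [0.472, -0.0722, 0.2067]
eef_rot: [[-0.552, 0.834, 0.0], [0.834, 0.552, -0.001], [-0.001, 0.0, -1.0]]
ft_force: [-0.0, 0.6, -0.4]
opening: 0.0555
grip_force: 0.0
```

Request:
{"method": "arm_command", "body": {"series": [[0.35, -0.008, -0.001, 0.002, 7], [0.35, -0.016, -0.003, 0.004, 14], [0.35, -0.024, -0.004, 0.007, 20.5], [0.35, -0.032, -0.006, 0.009, 27.5], [0.35, -0.04, -0.007, 0.011, 34]]}}

```text
clock: 18.53
tool_pos: [0.4883, -0.1096, 0.1957]
eef_rot: [[0.009, 1.0, 0.0], [1.0, -0.009, -0.001], [-0.001, 0.0, -1.0]]
ft_force: [0.1, -0.4, -0.4]
opening: 0.0554
grip_force: 0.0
```

Request:
{"method": "arm_command", "body": {"series": [[0.35, -0.007, 0.003, 0.002, 7], [0.35, -0.015, 0.006, 0.004, 14], [0.35, -0.022, 0.01, 0.007, 20.5], [0.35, -0.029, 0.013, 0.009, 27.5], [0.35, -0.037, 0.016, 0.011, 34]]}}

```text
clock: 18.95
tool_pos: [0.5044, -0.1462, 0.1846]
eef_rot: [[0.566, 0.825, 0.0], [0.825, -0.566, -0.001], [-0.0, 0.001, -1.0]]
ft_force: [0.6, -0.6, -0.1]
opening: 0.0554
grip_force: 0.0
```

Request:
{"method": "arm_command", "body": {"series": [[0.35, -0.004, 0.007, 0.002, 7], [0.35, -0.008, 0.014, 0.004, 14], [0.35, -0.008, 0.014, 0.004, 14], [0.35, -0.008, 0.014, 0.004, 14], [0.35, -0.008, 0.014, 0.004, 14]]}}

```text
clock: 19.37
tool_pos: [0.5108, -0.1597, 0.1808]
eef_rot: [[0.743, 0.67, -0.0], [0.67, -0.743, 0.0], [-0.0, -0.0, -1.0]]
ft_force: [-0.5, 0.2, -1.1]
opening: 0.0556
grip_force: 0.0
```

Run:
```python
from h import *
p,a,o=state();print(p,a,o["opening"],o["qpos"],o["clock"])
plan([[.507,-.155,.085,42]],.35,vmax=.03)
```

```text
[ 0.5108 -0.1597  0.1808] 42.03182763171588 0.055582556221616036 [-0.0861  0.5676  0.536   1.852  -0.3828  0.8261 -0.1924] 19.3667
[[0.35, 0.0001, -0.0015, 0.0239, 0.0], [0.35, 0.0002, -0.003, 0.0479, 0.0], [0.35, 0.0003, -0.0045, 0.0718, 0.0], [0.35, 0.0003, -0.006, 0.0958, 0.0]]
```

Request:
{"method": "arm_command", "body": {"series": [[0.35, 0, -0.003, 0.025, 0], [0.35, 0, -0.006, 0.05, 0], [0.35, 0, -0.006, 0.08, 0], [0.35, 0, -0.006, 0.096, 0], [0.35, 0, -0.006, 0.096, 0]]}}

```text
clock: 19.78
tool_pos: [0.5045, -0.1538, 0.082]
eef_rot: [[0.743, 0.669, -0.007], [0.669, -0.743, 0.003], [-0.003, -0.007, -1.0]]
ft_force: [-0.8, -0.3, 0.9]
opening: 0.0555
grip_force: 0.0
```

Request:
{"method": "arm_command", "body": {"series": [[0.5, 0, 0, 0, 0], [0.65, 0, 0, 0, 0], [0.73, 0, 0, 0, 0], [0.77, 0, 0, 0, 0], [0.77, 0, 0, 0, 0]], "grip_force": 20}}

```text
clock: 20.2
tool_pos: [0.5074, -0.1556, 0.0859]
eef_rot: [[0.744, 0.668, 0.002], [0.668, -0.744, -0.0], [0.001, 0.002, -1.0]]
ft_force: [-0.5, 0.5, 0.2]
opening: 0.0201
grip_force: 0.0
```

```bash
cat > arc.py <<'E'
import sys
from h import *
C=np.array([.5795,-.0905]);p,a,o=state();v=p[:2]-C;b=np.degrees(np.arctan2(v[1],v[0]))%360
print("pos",p,"head",a,"beta",b,"r",np.hypot(*v),"joint",np.radians(226.9-b),o["ft_force"],o["wrist_torque"],o["opening"],o["clock"])
r=.098
def tgt(be):return [*(C+r*np.array([np.cos(np.radians(be)),np.sin(np.radians(be))])),float(sys.argv[3]) if len(sys.argv)>3 else p[2],be-180]
b1=float(sys.argv[1]);n=int(sys.argv[2])
plan([tgt(x) for x in np.linspace(b,b1,n+1)[1:]],.77,vmax=.04)
E
python3 arc.py 157 15
```

```text
pos [ 0.5074 -0.1556  0.0859] head 41.88692936117473 beta 222.09407227364517 r 0.09712984209390796 joint 0.08387926243777699 [-0.5274  0.4855  0.1981] [-0.0328  0.0059 -0.0069] 0.020056503454080055 20.2
[[0.77, -0.0006, -0.0074, 0.0, 4.1], [0.77, 0.0002, -0.0148, 0.0, 8.5], [0.77, 0.0016, -0.0221, 0.0, 12.8], [0.77, 0.0035, -0.0293, 0.0, 17.2], [0.77, 0.0059, -0.0363, 0.0, 21.5]]
[[0.77, 0.0003, -0.0074, 0.0, 4.3], [0.77, 0.0011, -0.0148, 0.0, 8.7], [0.77, 0.0025, -0.0221, 0.0, 13.0], [0.77, 0.0045, -0.0292, 0.0, 17.4], [0.77, 0.0069, -0.0362, 0.0, 21.7]]
[[0.77, 0.0003, -0.0074, 0.0, 4.3], [0.77, 0.0011, -0.0148, 0.0, 8.7], [0.77, 0.0025, -0.0221, 0.0, 13.0], [0.77, 0.0045, -0.0292, 0.0, 17.4], [0.77, 0.0069, -0.0362, 0.0, 21.7]]
```

Request:
{"method": "arm_command", "body": {"series": [[0.77, 0, -0.007, 0, 4], [0.77, 0, -0.015, 0, 8.5], [0.77, 0.002, -0.022, 0, 13], [0.77, 0.0035, -0.029, 0, 17], [0.77, 0.006, -0.036, 0, 21.5]]}}

```text
clock: 20.62
tool_pos: [0.489, -0.1271, 0.0862]
eef_rot: [[0.939, 0.343, 0.005], [0.343, -0.939, -0.005], [0.003, 0.006, -1.0]]
ft_force: [2.3, -2.7, -0.4]
opening: 0.0195
grip_force: 1.9
```

```bash
python3 arc.py 157 10
```

```text
pos [ 0.489  -0.1271  0.0862] head 20.076169227475894 beta 201.98768822939604 r 0.09764826993921685 joint 0.43480186468037746 [ 2.2785 -2.7151 -0.3773] [-0.6965 -0.2509 -0.0149] 0.019465830588251697 20.6167
[[0.77, -0.0003, -0.0077, 0.0, 2.6], [0.77, 0.0003, -0.0153, 0.0, 7.1], [0.77, 0.0016, -0.0229, 0.0, 11.6], [0.77, 0.0034, -0.0304, 0.0, 16.1], [0.77, 0.0058, -0.0377, 0.0, 20.6]]
[[0.77, 0.0003, -0.0077, 0.0, 4.5], [0.77, 0.0012, -0.0153, 0.0, 9.0], [0.77, 0.0027, -0.0229, 0.0, 13.5], [0.77, 0.0048, -0.0303, 0.0, 18.0], [0.77, 0.0075, -0.0375, 0.0, 22.5]]
```

Request:
{"method": "arm_command", "body": {"series": [[0.77, 0, -0.007, 0, 4.3], [0.77, 0.001, -0.015, 0, 8.7], [0.77, 0.0025, -0.022, 0, 13], [0.77, 0.0045, -0.029, 0, 17.4], [0.77, 0.007, -0.036, 0, 21.7]]}}

```text
clock: 21.03
tool_pos: [0.4815, -0.0919, 0.0861]
eef_rot: [[1.0, -0.03, 0.003], [-0.03, -1.0, -0.006], [0.003, 0.006, -1.0]]
ft_force: [-1.3, -5.5, 2.6]
opening: 0.0199
grip_force: 3.0
```

```bash
python3 arc.py 157 5
```

```text
pos [ 0.4815 -0.0919  0.0861] head -1.7078843105586408 beta 180.8024105661654 r 0.09798103656790531 joint 0.8045547128529625 [-1.2507 -5.4681  2.5894] [-1.1372  0.3578 -0.0221] 0.019925228964681848 21.0333
[[0.77, -0.0, -0.0081, 0.0, 2.3], [0.77, 0.0006, -0.0163, 0.0, 7.0], [0.77, 0.0019, -0.0243, 0.0, 11.8], [0.77, 0.0039, -0.0322, 0.0, 16.5], [0.77, 0.0066, -0.0399, 0.0, 21.3]]
```

Request:
{"method": "arm_command", "body": {"series": [[0.77, 0, -0.006, 0, 3.5], [0.77, 0.001, -0.012, 0, 7], [0.77, 0.002, -0.018, 0, 10.5], [0.77, 0.003, -0.024, 0, 14], [0.77, 0.0045, -0.029, 0, 17]]}}

```text
clock: 21.45
tool_pos: [0.4853, -0.0621, 0.0857]
eef_rot: [[0.948, -0.319, -0.0], [-0.319, -0.948, -0.004], [0.001, 0.004, -1.0]]
ft_force: [-3.6, -4.5, 2.8]
opening: 0.0195
grip_force: 2.7
```

```bash
python3 arc.py 155 3
```

```text
pos [ 0.4853 -0.0621  0.0857] head -18.631884053136705 beta 163.20498379690923 r 0.09840916999791359 joint 1.1116877498550712 [-3.6263 -4.4928  2.782 ] [-0.93    0.7766 -0.0139] 0.019502319433993495 21.45
[[0.77, 0.0004, -0.0047, 0.0, 0.9], [0.77, 0.0006, -0.0094, 0.0, 3.6], [0.77, 0.001, -0.014, 0.0, 6.4]]
```

Request:
{"method": "arm_command", "body": {"series": [[0.77, 0, -0.003, 0, 1.8], [0.77, 0, -0.006, 0, 3.5], [0.77, 0.001, -0.009, 0, 5], [0.77, 0.001, -0.009, 0, 5]]}}

```text
clock: 21.78
tool_pos: [0.4891, -0.0524, 0.0852]
eef_rot: [[0.918, -0.397, -0.002], [-0.397, -0.918, -0.002], [-0.001, 0.002, -1.0]]
ft_force: [-4.2, -2.5, 0.9]
opening: 0.0199
grip_force: 1.7
```

Request:
{"method": "arm_command", "body": {"series": [[0.77, 0, -0.0015, 0, 0.5], [0.77, 0, -0.003, 0, 1], [0.77, 0, -0.003, 0, 1]]}}

```text
clock: 22.03
tool_pos: [0.4903, -0.0494, 0.0851]
eef_rot: [[0.911, -0.413, -0.001], [-0.413, -0.911, -0.001], [-0.001, 0.001, -1.0]]
ft_force: [-3.3, -3.0, 1.3]
opening: 0.02
grip_force: 2.1
```

```bash
python3 arc.py 155 3
```

```text
pos [ 0.4903 -0.0494  0.0851] head -24.37905375607544 beta 155.26754466804113 r 0.09817135286200135 joint 1.25022219683045 [-3.2962 -2.957   1.2913] [-0.6542  0.7348 -0.0705] 0.019972323988407724 22.0333
[[0.77, 0.0002, -0.0002, 0.0, 0.4], [0.77, 0.0002, -0.0003, 0.0, 0.5], [0.77, 0.0002, -0.0005, 0.0, 0.6]]
```

Request:
{"method": "arm_command", "body": {"series": [[0.77, 0, -0.0015, 0, 1], [0.77, 0, -0.003, 0, 2], [0.77, 0, -0.003, 0, 2]]}}

```text
clock: 22.28
tool_pos: [0.491, -0.0487, 0.0851]
eef_rot: [[0.895, -0.446, -0.002], [-0.446, -0.895, -0.004], [0.0, 0.005, -1.0]]
ft_force: [-5.1, -6.8, 1.5]
opening: 0.0198
grip_force: 4.0
```

Request:
{"method": "arm_command", "body": {"series": [[0.77, 0, -0.001, 0, 0], [0.77, 0, -0.002, 0, 0], [0.77, 0, -0.002, 0, 0]]}}

```text
clock: 22.53
tool_pos: [0.491, -0.0486, 0.0851]
eef_rot: [[0.895, -0.447, -0.003], [-0.447, -0.894, -0.007], [0.001, 0.007, -1.0]]
ft_force: [-6.1, -8.4, 1.0]
opening: 0.02
grip_force: 5.6
```

The collar is at its stop: the force rises with no further motion, about 71° in all. I'll open, then go straight up.

Request:
{"method": "arm_command", "body": {"series": [[0.7, 0, 0, 0, 0], [0.6, 0, 0.003, 0, 0], [0.45, 0, 0.004, 0, 0], [0.35, 0, 0.004, 0, 0], [0.35, 0, 0.004, 0, 0]]}}

```text
clock: 22.95
tool_pos: [0.4925, -0.0468, 0.085]
eef_rot: [[0.897, -0.443, 0.001], [-0.443, -0.897, 0.001], [0.001, -0.001, -1.0]]
ft_force: [-0.8, -0.1, 0.4]
opening: 0.0557
grip_force: 0.0
```

Request:
{"method": "arm_command", "body": {"series": [[0.35, 0, 0, -0.015, 0], [0.35, 0, 0, -0.045, 0], [0.35, 0, 0, -0.08, 0], [0.35, 0, 0, -0.11, 0], [0.35, 0, 0, -0.12, 0]]}}

```text
clock: 23.37
tool_pos: [0.4941, -0.0483, 0.2088]
eef_rot: [[0.897, -0.443, 0.007], [-0.443, -0.897, -0.001], [0.007, -0.003, -1.0]]
ft_force: [0.5, -0.9, 0.7]
opening: 0.0557
grip_force: 0.0
```

Request:
{"method": "arm_command", "body": {"series": [[0.35, -0.02, -0.03, -0.01, 0], [0.35, -0.03, -0.065, -0.02, 0], [0.35, -0.03, -0.1, -0.02, 0], [0.35, -0.03, -0.14, -0.02, 0], [0.35, -0.03, -0.18, -0.02, 0]]}}

```text
clock: 23.78
tool_pos: [0.5449, 0.1297, 0.2247]
eef_rot: [[0.897, -0.443, -0.0], [-0.443, -0.897, 0.002], [-0.001, -0.001, -1.0]]
ft_force: [0.1, 0.4, -0.4]
opening: 0.0555
grip_force: 0.0
```

Run:
```python
from cov import *
t=shot("top","top4");s=shot("side","side4")
p,a,o=state();print(p,a,o["clock"],o["ft_force"])
h=t.max(2)
C=np.array([.5795,-.0905]);P=lambda b,z=.106:[*(C+.098*np.array([np.cos(np.radians(b)),np.sin(np.radians(b))])),z]
for n,im in(("top",t),("side",s)):
  for b in(156.9,336.9):
    q=proj(n,P(b));x,y=q.astype(int);g=im.max(2)[y-9:y+16,x-9:x+10]
    k,_,st,ce=cv2.connectedComponentsWithStats((g<45).astype(np.uint8));print(n,b,q,[(int(st[i,4]),ce[i]+[x-9,y-9],(st[i,:4]+[x-9,y-9,0,0]).tolist()) for i in range(1,k) if st[i,4]>4])
# boss hole in both views
for n,im in(("top",t),("side",s)):
    q=proj(n,[.580,-.0907,.1045]);x,y=q.astype(int);g=im.max(2)[y-6:y+7,x-6:x+7]
    k,_,st,ce=cv2.connectedComponentsWithStats((g<110).astype(np.uint8));print(n,q,[(int(st[i,4]),ce[i]+[x-6,y-6]) for i in range(1,k)])
# bystander changes
t0=cv2.imread("pics/top0.png");d=cv2.absdiff(t,t0).max(2)>45;k,_,st,ce=cv2.connectedComponentsWithStats(cv2.morphologyEx(d.astype(np.uint8),cv2.MORPH_OPEN,np.ones((3,3))))
print("changed",[st[i].tolist() for i in range(1,k) if st[i,4]>15])
```

```text
[0.5465 0.1368 0.2227] -25.453966694714186 23.8833 [-0.1944  0.0667 -0.3676]
top 156.9 [361.0534 277.9185] [(26, array([357.9231, 277.4615]), [353, 274, 12, 7])]
top 336.9 [391.4468 202.182 ] [(35, array([387.8, 203.8]), [384, 199, 9, 9])]
side 156.9 [305.2534 261.5835] [(71, array([305.2394, 269.662 ]), [303, 261, 6, 16])]
side 336.9 [388.5144 250.8508] [(67, array([387.0448, 258.6418]), [385, 250, 6, 16])]
top [376.3355 239.7078] [(8, array([375.5, 239. ]))]
side [347.7881 256.6544] [(2, array([347.5, 250. ])), (4, array([351.5, 250. ])), (4, array([348.  , 255.25]))]
changed [[383, 199, 11, 11, 84], [342, 209, 7, 7, 38], [372, 208, 10, 5, 35], [316, 216, 21, 15, 115], [339, 218, 6, 3, 18], [348, 218, 47, 25, 396], [193, 230, 115, 165, 4719], [228, 233, 20, 34, 274], [349, 235, 21, 28, 323], [373, 235, 8, 12, 55], [206, 238, 11, 8, 52], [190, 241, 11, 10, 40], [386, 246, 8, 13, 54], [180, 251, 6, 4, 22], [185, 251, 25, 23, 310], [210, 257, 12, 10, 61], [365, 259, 20, 7, 107], [182, 262, 4, 5, 18], [397, 267, 10, 6, 50], [368, 271, 25, 15, 174], [225, 273, 5, 8, 30], [213, 278, 9, 9, 63], [197, 281, 24, 24, 230], [343, 280, 9, 7, 44], [133, 282, 62, 48, 969], [328, 287, 6, 6, 32], [196, 297, 10, 13, 68], [186, 301, 9, 7, 45], [184, 311, 7, 4, 24], [165, 329, 6, 6, 32], [197, 335, 4, 5, 17], [193, 341, 5, 8, 27], [184, 356, 7, 11, 39], [115, 383, 140, 97, 5248], [4, 441, 16, 9, 85], [0, 468, 6, 12, 49], [111, 475, 5, 5, 20], [256, 474, 11, 5, 46]]
```

```bash
python3 -c "
from station import order;print(order.job_done())"
```

```text
the job is handed in; nothing more can be done
None
```

The job is handed in at about 24 s of the 54: the cover was laid flat and released, regrasped and set on the pad in the crown slots, and the collar turned clockwise to its stop (about 1.22 rad in the images). My last look was by image numbers only: full draw-down showed as a sub-pixel drop of the boss, and I did not check the brush, gauge block and plug one by one.

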